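Open the locked spice box by its thumb notch

TASK

Open the round wooden spice box: its swivel lid is locked, so first run a fingertip along the top of the lid's edge, on the side that faces you, until you find the thumb notch cut into it. Press down the spring catch inside the notch and, with the fingertip still in the notch, swing the lid sideways (clockwise seen from above) until it is open by more than 45 degrees. Use only a fingertip, lift or shift nothing else on the table, and finish clear of the box.

Things in the scene. Friction and masses are not known exactly. Their poses are not given: they have to be found in the camera images.
- box: the round wooden spice box with its closed lid, 240 mm in diameter, 90 mm tall; it cannot shift on the table. Origin on its axis, at its underside on the table, z up. Its reported heading says NOTHING about where the notch is. Wooden wall: outer radius 118 mm, top 66 mm above the table, an 8 mm open gap between wall and lid.
- lid_top (a point): centre of the flat top of the closed lid (fixed to the box), 90 mm above the table. The lid: a wooden disc, radius 120 mm, 16 mm thick. It pivots about an upright bolt 100 mm from this centre, exactly opposite the notch (steel head, 4 mm high). The notch: cut through the edge, 54 mm wide, parallel sides, from 84 mm off the axis to the edge; its direction lies within 55 degrees of -x, either way.
- catch_level (a point): point on the box's axis (fixed to the box) at the height of the top of the spring catch at rest, 81 mm above the table, 9 mm below the lid's top. The catch is a block of the same wood that fills the notch but for 2 mm at each side: 50 mm along the edge by 28 mm radially (87 to 115 mm off the axis).
- catch (a joint): how far the catch in the notch is pressed down, m: 0 at rest, 0.010 at its stop (top then 71 mm above the table). 3 N starts it, 5.5 N brings it to the stop; it springs back. Pressed by less than 7 mm it blocks the lid; by more, the lid slides over it and keeps it down until open by about 0.6 rad, when it springs up again.
- lid (a joint): angle of the lid about its pivot, rad: 0 shut, 1.1 at its stop, growing clockwise seen from above (a notch facing the robot goes to the robot's left, +y). Once the catch is down it turns with under 1 N at the notch and stays where it is left. While locked it has about 0.01 rad of play.
- rolling_pin: bystander: wooden rolling pin 330 mm long, 38 mm thick, lying in a low rest; origin at its middle, on its axis
- steel_bowl: bystander: steel bowl, 110 mm across the rim, 42 mm tall; origin at the centre of its underside
- spoon: bystander: dark wooden spoon 240 mm long lying flat; origin at its middle, underside
- mug: bystander: white mug 82 mm across, 85 mm tall; origin at the centre of its underside
- jar: bystander: glass jar with steel lid, 80 mm across, 120 mm tall; origin at the centre of its underside
- mortar: bystander: stone mortar 100 mm across, 80 mm tall, its pestle leaning out to 134 mm; origin at the centre of its underside
- dough_board: bystander: round wooden dough board on three legs, 248 mm across, 100 mm tall; origin at the centre of its footprint
- pinch_bowl: bystander: small clay bowl 72 mm across, 32 mm tall; origin at the centre of its underside

How it is judged:
By the outcome, as a careful person would: the job done as asked, in the order asked, and still so for the second after the job is handed in, with the robot touching nothing.
It also fails if it takes over 61 s, if anything falls off the work surface, if the arm or the gripper's body presses on something with over 40 N, if the wrist force passes 120 N, or if a joint passes its speed limit or range.

ROBOT

A 6-joint arm with a two-finger parallel gripper is mounted at the origin on the work surface. World frame = base frame: x ahead of the robot, y to its left, z up, the work surface at z = 0. Lengths are in mm, angles in rad, forces in N, time in s.
With the tool pointing down it reaches from about 300 to 775 mm from the base axis. Payload 14.6 kg.
Tool frame: the origin (TCP) lies midway between the tips of the shut fingers; the grasp point (between the pads) lies 19 mm behind it; z points along the fingers, y is the line along which they close (so a half turn about z gives the same grasp; the last joint's range is limited). The gripper opens to 94 mm and grips with 3 to 60 N. Pads are 16 mm wide; open, the fingers measure 119 mm over their backs; the gripper's body (75 mm by 177 mm) begins 78 mm behind the grasp point.
Start: joints at [1.249, 0.3, 1.521, -0, 1.321, -0.067], TCP at [138.626, 532.233, 205.446] pointing down, gripper open.
Joint ranges: [-3.03, 3.03], [-0.79, 2.21], [0.23, 2.52], [-1.04, 4.18], [0, 3.07], [-2.55, 2.55]. Speed limits (rad/s): [2.22, 2.22, 2.57, 3.14, 3.14, 3.14].

INTERFACE

Orientations are given as [roll, pitch, yaw] about the fixed x, y, z axes, in that order (R = Rz(yaw) Ry(pitch) Rx(roll)).
In Python, from cell import manip, camera gives the robot as it stands.
- The arm moves only by the tool move_arm, never from a script. Its arguments are lists of equal length, an entry for each row: "dp": the shift along the world's x, y, z in mm, a list of three; "rotation": the turn, a rotation vector about the world's x, y, z in rad, a list of three; "hand": the opening, from 0 (shut) to 1 (fully open). A call has 1 to 10 rows; each row shifts and turns the commanded pose from where the row before left it; what a row does not reach is not made up. A row lasts 1/8 s, in which the tool goes at most 62.5 mm and 10.7 degrees, less where a joint would pass 70% of its speed; a pose out of reach is approached as far as the arm can. A call with a gripper value outside its range is refused whole. The fingers move at their own pace and stop on an object; "newtons" is the grip in N (left out, the last holds). Time passes only in rows, so rows that do not move let the fingers close. It gives the time, the measured TCP pose, the force, the opening and the grip force at its end, in the units of the state.
- manip.read_state(): the state, without advancing time (a new reading comes with each control period).
- camera(name): name is "scene" or "side" or "wrist"; returns a dict with "image" (420x560x3 uint8, red, green, blue), "fx", "fy", "cx", "cy" (pixels), "R" (3x3) and "t" (3): a world point X has camera coordinates R X + t; the wrist camera has in their place "mount" (4x4, takes a point from camera to tool coordinates, whose origin is the TCP and whose axes are the flange's). Camera axes: x right, y down, z forward; pixel columns grow to the right and rows downward; lengths in mm; the calibration is good to about 2 mm. A picture is of the moment at which its call begins: read the wrist's pose just before it. There is no depth.
- manip.sign_off(): hands the job in; it is judged then, once.
The state is a dict: "clock": time; "joints": joint angles; "qd": joint speeds; "effort": joint torques, N m; "eef_pos": TCP position; "eef_rot": TCP orientation; "wrist_force": force on the tool from outside, world axes, zero at the start; "moment": the same for the moment, N m; "finger_gap": finger opening in mm; "finger_force": force on a finger pad.
Only numpy, scipy, OpenCV 4.12 (cv2) and the standard library are available. Lean on these libraries where they do the work, as an engineer would, in place of code of your own. Each camera call takes 0.05 s, during which the arm holds its last target. There are 200 camera calls.

## Working session

There is one attempt and no reset: what is moved stays moved. The work goes in short steps, Python scripts to look and compute and a tool call to move; the robot and the scene stay as the last step left them, time stands still between calls to the robot, and variables do not carry over. Pictures are saved under pics/ and viewed, at most 10 in all, crops included, and the job is handed in when it is done.

Besides the shell and the picture viewer there is one more tool, called after "Emit:" as a command line: name --argument value ..., lists and objects as JSON in quotes. move_arm: Moves the arm, as the interface text tells. Its arguments: {"type":"object","properties":{"dp":{"type":"array","items":{"type":"array","items":{"type":"number"}}},"rotation":{"type":"array","items":{"type":"array","items":{"type":"number"}}},"hand":{"type":"array","items":{"type":"number"}},"newtons":{"type":"number"}},"required":["dp","rotation","hand"]}

```bash
mkdir -p pics
cat > h.py <<'E'
import cv2, numpy as np
from cell import manip, camera
def snap(n,f):
    s=manip.read_state(); c=camera(n); cv2.imwrite(f'pics/{f}.png',c['image'][:,:,::-1]); 
    np.save(f'pics/{f}.npy',{'s':s,'c':c},allow_pickle=True); return s,c
E
python3 - <<'E'
from h import *
for n in ['scene','side']:
    s,c=snap(n,n); print(n,c['fx'],c['cx'],c['cy'],np.round(c['R'],3).tolist(),np.round(c['t'],1).tolist())
print(s)
E
```

```text
scene 405.78995540203186 273.3338625202083 208.85148382018323 [[-0.731, 0.682, -0.012], [0.459, 0.479, -0.749], [-0.505, -0.553, -0.663]] [388.5, -204.3, 1547.5]
side 439.86118977131946 288.5618854743601 210.48165753445753 [[0.752, -0.66, -0.013], [-0.337, -0.367, -0.867], [0.567, 0.656, -0.498]] [-427.0, 255.4, 839.0]
{'clock': 0.05, 'joints': array([ 1.24942822e+00,  3.00429671e-01,  1.52155225e+00, -1.93563700e-05,
        1.32073694e+00, -6.66216175e-02]), 'qd': array([-3.61360696e-04, -2.04272256e-03, -1.77709178e-03,  4.43214324e-04,
       -2.44183118e-04,  3.42546380e-06]), 'effort': array([-9.84670623e-05, -5.33219504e+01, -3.53695035e+01,  7.09551363e-02,
        2.37106840e-02, -4.08903588e-05]), 'eef_pos': array([138.53679115, 531.99705966, 204.92126397]), 'eef_rot': array([-3.14046770e+00, -5.62667149e-05,  2.88685093e+00]), 'wrist_force': array([-0.22370118, -0.66953834, -0.63982055]), 'moment': array([ 0.0091575 ,  0.00341342, -0.01496104]), 'finger_force': 0.0, 'finger_gap': 94.18209112294696}
```

View pics/scene.png

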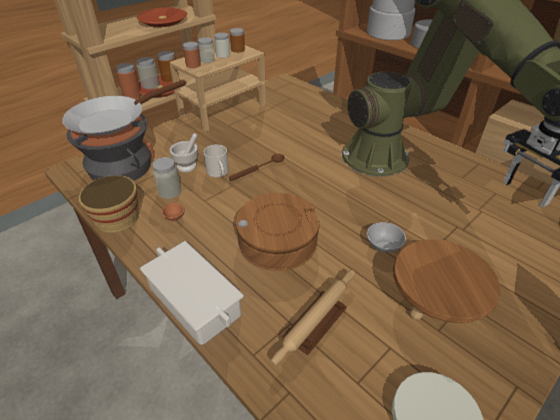

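View pics/side.png

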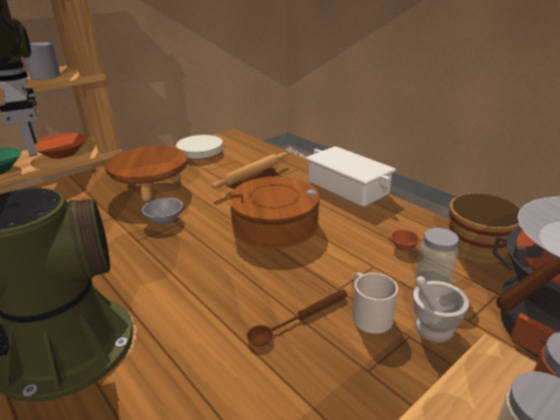

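The scene picture shows the box lid centred near (278,221) and the pivot bolt at (243,224). In the side picture they are near (276,198) and (312,192). Next I enlarge both and triangulate.

```bash
cat >> h.py <<'E'
def ray(c,u,v):
    d=c['R'].T@np.array([(u-c['cx'])/c['fx'],(v-c['cy'])/c['fy'],1]); o=-c['R'].T@c['t']; return o,d
def atz(c,u,v,z): o,d=ray(c,u,v); return o+d*(z-o[2])/d[2]
def tri(c1,p1,c2,p2):
    o1,d1=ray(c1,*p1);o2,d2=ray(c2,*p2); k=np.linalg.lstsq(np.c_[d1,-d2],o2-o1,rcond=None)[0]
    a,b=o1+d1*k[0],o2+d2*k[1]; return (a+b)/2,np.linalg.norm(a-b)
def proj(c,X): x=c['R']@X+c['t']; return c['fx']*x[0]/x[2]+c['cx'],c['fy']*x[1]/x[2]+c['cy']
E
python3 - <<'E'
from h import *
S=np.load('pics/scene.npy',allow_pickle=True).item()['c'];D=np.load('pics/side.npy',allow_pickle=True).item()['c']
r=lambda x:np.round(x,0)
b,e=tri(S,(243,224),D,(312,192));print('bolt',r(b),e)
ctr,e=tri(S,(278,221),D,(276,198));print('ctr',r(ctr),e, r(atz(S,278,221,90)),r(atz(D,276,198,90)))
for n,p,z in [('bowl',(386,237),42),('board',(446,280),100),('spoon',(258,167),8),('mug',(216,153),85),('pin',(315,315),40),('pinch',(174,210),32)]: print(n,r(atz(S,*p,z)))
a=S['image'][185:275,220:340]; d=D['image'][165:250,215:335]
a=cv2.resize(a,None,fx=5,fy=5,interpolation=2)[:,:,::-1];d=cv2.resize(d,None,fx=5,fy=5,interpolation=2)[:,:,::-1]
cv2.imwrite('pics/a.png',a[:450]);cv2.imwrite('pics/d.png',d)
E
```

```text
bolt [664.  15.  87.] 4.09083125974061
ctr [580.  68.  79.] 6.970882047476451 [585.  79.  90.] [569.  49.  90.]
bowl [373. 304.  42.]
board [444. 514. 100.]
spoon [ 380. -245.    8.]
mug [ 499. -327.   85.]
pin [711. 340.  40.]
pinch [ 745. -229.   32.]
```

View pics/d.png

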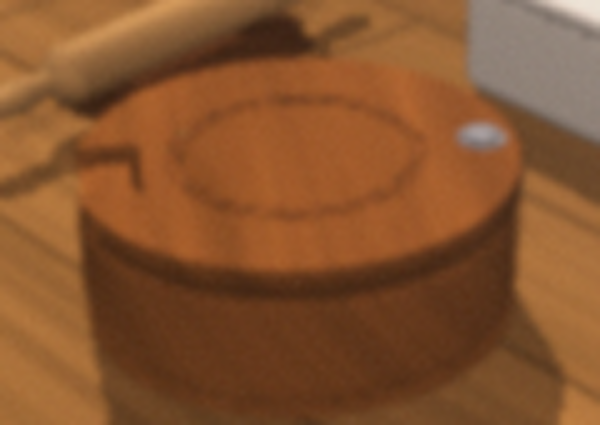

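View pics/a.png

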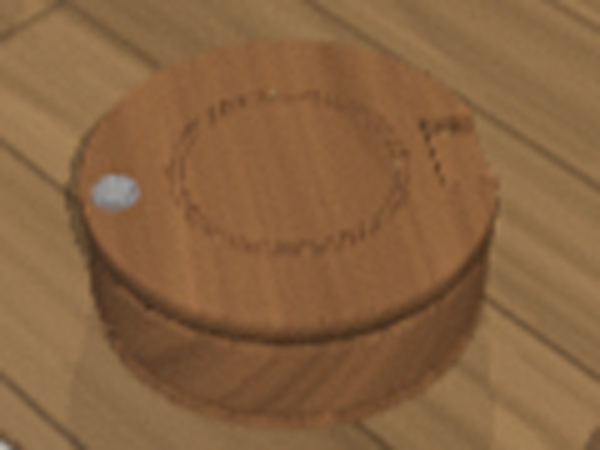

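The crops show the ring centre at about (300,155) in the side crop and (290,172) in the scene crop. The bolt is at (482,137) and (115,192). Notch inner corners are at (138,150) in the side crop and at (425,122) and (445,183) in the scene crop.

Run:
```python
from h import *
S=np.load('pics/scene.npy',allow_pickle=True).item()['c'];D=np.load('pics/side.npy',allow_pickle=True).item()['c']
r=lambda x:np.round(x,0)
a=lambda u,v:(u/5+220-.4,v/5+185-.4)
d=lambda u,v:(u/5+215-.4,v/5+165-.4)
for n,p,q in [('ctr',a(290,172),d(300,155)),('bolt',a(115,190),d(482,137)),('c1',a(425,122),d(138,150))]:
    print(n,*map(r,tri(S,p,D,q)),r(atz(S,*p,90)),r(atz(D,*q,90)))
for p in [(425,122),(470,125),(445,183)]: print(r(atz(S,*a(*p),90)))
for p in [(138,150),(138,190),(80,153)]: print('d',r(atz(D,*d(*p),90)))
```

```text
ctr [579.  68.  86.] 2.0 [580.  72.  90.] [575.  62.  90.]
bolt [661.  13.  89.] 0.0 [662.  14.  90.] [660.  12.  90.]
c1 [503. 105. 102.] 2.0 [494.  95.  90.] [515. 125.  90.]
[494.  95.  90.]
[477. 115.  90.]
[523. 139.  90.]
d [515. 125.  90.]
d [489.  89.  90.]
d [491. 143.  90.]
```

Bolt near (661,13) and centre near (578,67), 99 mm apart (should be 100). The notch therefore points about 147° in azimuth and is centred near (493,122). Its inner corners, 53 mm apart, agree. I'll close the hand and go above the edge that faces the robot.

Emit:
move_arm --dp '[[34,-48,-2],[34,-48,-2],[34,-48,-2],[34,-48,-2],[34,-48,-2],[34,-48,-2],[34,-48,-3],[34,-48,-3],[34,-48,-3],[34,-50,-4]]' --rotation '[[0,0,-0.032],[0,0,-0.032],[0,0,-0.032],[0,0,-0.032],[0,0,-0.032],[0,0,-0.032],[0,0,-0.032],[0,0,-0.032],[0,0,-0.032],[0,0,-0.032]]' --hand '[0,0,0,0,0,0,0,0,0,0]' --newtons 10

```text
clock: 1.35
eef_pos: [479.4, 48.4, 180.3]
eef_rot: [3.142, 0.0, 2.566]
wrist_force: [0.2, 1.6, 0.3]
finger_gap: 0.7
finger_force: 0.0
```

Emit:
move_arm --dp '[[0,0,0],[0,0,0],[0,0,0]]' --rotation '[[0,0,0],[0,0,0],[0,0,0]]' --hand '[0,0,0]'

```text
clock: 1.72
eef_pos: [478.2, 51.3, 180.6]
eef_rot: [3.141, -0.0, 2.568]
wrist_force: [0.4, 0.4, 1.0]
finger_gap: 0.5
finger_force: 0.0
```

Run:
```python
from h import *
s,c=snap('wrist','w1'); print(s['eef_pos'],s['eef_rot'],s['finger_gap'],s['wrist_force'],s['joints'],c['fx'],c['cx'],c['cy'],c['mount'])
```

```text
[478.15768649  51.25374365 180.56844714] [ 3.14149459e+00 -5.79957875e-06  2.56848238e+00] 0.48846947154721365 [0.39636306 0.40358383 0.97688681] [ 3.05534284e-02  1.69132371e-01  1.74252043e+00  8.91505302e-05
  1.22988896e+00 -9.67162425e-01] 359.47662454780743 282.48479992354527 212.13812427350175 [[ 2.22682803e-03 -9.68630133e-01 -2.48496895e-01  7.23064843e+01]
 [ 9.99997480e-01  2.08619693e-03  8.29262709e-04 -2.99785261e-01]
 [-2.84835390e-04 -2.48498115e-01  9.68632338e-01 -1.79778741e+02]
 [ 0.00000000e+00  0.00000000e+00  0.00000000e+00  1.00000000e+00]]
```

View pics/w1.png

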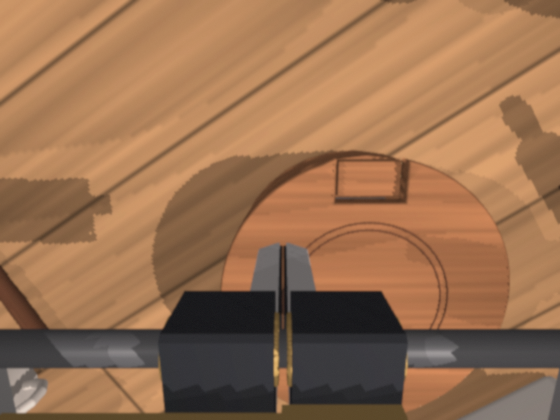

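The wrist view shows the notch with the catch in it: inner corners (335,202) and (408,202), outer edge near (337,160)–(407,160). The lid rim spans columns 222–509.

Run:
```python
from h import *
from scipy.spatial.transform import Rotation as Ro
w=np.load('pics/w1.npy',allow_pickle=True).item();s,c=w['s'],w['c']
T=Ro.from_euler('xyz',s['eef_rot']).as_matrix();M=c['mount']
def p(u,v,z):
    d=T@M[:3,:3]@np.array([(u-c['cx'])/c['fx'],(v-c['cy'])/c['fy'],1]);o=T@M[:3,3]+s['eef_pos'];return o+d*(z-o[2])/d[2]
a,b=p(335,202,90),p(408,202,90);print(a,b,np.linalg.norm(a-b),(a+b)/2)
t=(b-a)/np.linalg.norm(b-a);n=np.array([t[1],-t[0],0]); n*=np.sign(-n[0]);m=(a+b)/2
print('az',np.degrees(np.arctan2(n[1],n[0])),'ctr',m-84*n,'catch',m+17*n,'bolt',m-184*n,p(335,160,90),p(407,160,90))
C=np.array([580,68,90.])
for az in (188,180,172,165,158,150): print(az,(m-84*n)[:2]+101*np.array([np.cos(np.radians(az)),np.sin(np.radians(az))]))
```

```text
[490.73634239  91.2250298   90.        ] [521.15381866 138.57932483  90.        ] 56.28189869431401 [505.94508052 114.90217731  90.        ]
az 147.2858142480763 ctr [576.62074845  69.50449055  90.        ] catch [491.64167154 124.0898044   90.        ] bolt [660.75844836  15.45962535  90.        ] [462.98814084 107.65493482  90.        ] [492.11971361 153.01187211  90.        ]
188 [476.60367351  55.44800735]
180 [475.62074845  69.50449055]
172 [476.60367351  83.56097375]
165 [479.06223999  95.64521411]
158 [482.97517914 107.33975648]
150 [489.15218267 120.00449055]
```

This agrees with the first estimate: centre about (577,69), azimuth 147°, catch near (492,124). Now down to the lid's edge, slowly at the end.

Emit:
move_arm --dp '[[0,0,-25],[0,0,-25],[0,0,-20],[0,0,-12],[0,0,-3],[0,0,0],[0,0,0]]' --rotation '[[0,0,0],[0,0,0],[0,0,0],[0,0,0],[0,0,0],[0,0,0],[0,0,0]]' --hand '[0,0,0,0,0,0,0]'

```text
clock: 2.65
eef_pos: [479.0, 50.3, 96.1]
eef_rot: [3.141, 0.001, 2.567]
wrist_force: [0.5, 0.6, 0.1]
finger_gap: 0.3
finger_force: 0.0
```

Emit:
move_arm --dp '[[0,0,-2],[0,0,-2],[0,0,0]]' --rotation '[[0,0,0],[0,0,0],[0,0,0]]' --hand '[0,0,0]'

```text
clock: 3.02
eef_pos: [478.5, 50.2, 91.3]
eef_rot: [-3.141, -0.0, 2.567]
wrist_force: [0.7, -0.5, 0.2]
finger_gap: 0.5
finger_force: 0.0
```

Emit:
move_arm --dp '[[0,0,-1],[0,0,0]]' --rotation '[[0,0,0],[0,0,0]]' --hand '[0,0]'

```text
clock: 3.28
eef_pos: [478.6, 50.2, 90.4]
eef_rot: [-3.142, -0.0, 2.567]
wrist_force: [-0.7, 0.1, 0.3]
finger_gap: 0.7
finger_force: 0.0
```

Emit:
move_arm --dp '[[0,0,-0.5],[0,0,0]]' --rotation '[[0,0,0],[0,0,0]]' --hand '[0,0]'

```text
clock: 3.52
eef_pos: [478.7, 50.2, 90.2]
eef_rot: [3.141, 0.0, 2.567]
wrist_force: [-2.3, 0.1, 4.6]
finger_gap: 0.6
finger_force: 2.4
```

Contact at z ≈ 90 with about 4 N. I now slide along the edge toward the notch.

Emit:
move_arm --dp '[[-0.5,5,0],[-0.5,5,0],[-0.5,5,0],[0,5,0]]' --rotation '[[0,0,0],[0,0,0],[0,0,0],[0,0,0]]' --hand '[0,0,0,0]'

```text
clock: 4.03
eef_pos: [477.3, 70.4, 90.2]
eef_rot: [-3.142, 0.001, 2.567]
wrist_force: [-0.4, -4.1, 5.6]
finger_gap: 0.5
finger_force: 2.9
```

Emit:
move_arm --dp '[[0.5,5,0],[0.5,5,0],[0.5,5,0]]' --rotation '[[0,0,0],[0,0,0],[0,0,0]]' --hand '[0,0,0]'

```text
clock: 4.4
eef_pos: [478.8, 85.4, 90.2]
eef_rot: [-3.141, 0.001, 2.567]
wrist_force: [-0.8, -4.0, 6.8]
finger_gap: 0.5
finger_force: 3.2
```

Emit:
move_arm --dp '[[1,5,0],[1,4,0]]' --rotation '[[0,0,0],[0,0,0]]' --hand '[0,0]'

```text
clock: 4.65
eef_pos: [480.7, 94.3, 90.2]
eef_rot: [-3.141, 0.0, 2.567]
wrist_force: [-1.7, -5.4, 7.6]
finger_gap: 0.5
finger_force: 3.6
```

Emit:
move_arm --dp '[[1,4,0],[1,4,0]]' --rotation '[[0,0,0],[0,0,0]]' --hand '[0,0]'

```text
clock: 4.9
eef_pos: [482.6, 102.4, 90.1]
eef_rot: [-3.141, 0.0, 2.567]
wrist_force: [-0.0, -1.0, 1.0]
finger_gap: 0.4
finger_force: 0.6
```

Contact force has dropped at the notch's edge. Going on to its middle.

Emit:
move_arm --dp '[[2,4,0],[2,5,0],[2,5,0],[1.5,4,0],[0,0,0]]' --rotation '[[0,0,0],[0,0,0],[0,0,0],[0,0,0],[0,0,0]]' --hand '[0,0,0,0,0]'

```text
clock: 5.52
eef_pos: [490.2, 120.5, 89.9]
eef_rot: [-3.142, -0.0, 2.567]
wrist_force: [0.4, -0.8, -0.1]
finger_gap: 0.3
finger_force: 0.0
```

Emit:
move_arm --dp '[[0,0,-3],[0,0,-3],[0,0,-2],[0,0,0]]' --rotation '[[0,0,0],[0,0,0],[0,0,0],[0,0,0]]' --hand '[0,0,0,0]'

```text
clock: 6.02
eef_pos: [490.0, 120.2, 81.7]
eef_rot: [-3.141, -0.0, 2.567]
wrist_force: [-0.2, 0.1, 0.0]
finger_gap: 0.2
finger_force: 0.0
```

The tip is inside the notch at z 81.7, just above the catch, with no side contact. Press.

Emit:
move_arm --dp '[[0,0,-2],[0,0,-2],[0,0,-2],[0,0,-2],[0,0,-1.5],[0,0,-1],[0,0,0],[0,0,0]]' --rotation '[[0,0,0],[0,0,0],[0,0,0],[0,0,0],[0,0,0],[0,0,0],[0,0,0],[0,0,0]]' --hand '[0,0,0,0,0,0,0,0]'

```text
clock: 7.02
eef_pos: [490.2, 120.2, 71.6]
eef_rot: [3.141, 0.0, 2.567]
wrist_force: [-0.8, -0.5, 4.6]
finger_gap: 0.4
finger_force: 2.6
```

```bash
python3 -c "
import numpy as np
b=np.array([661,15]);v=np.array([490.2,120.2])-b;r=np.hypot(*v);a=np.arctan2(v[1],v[0])-np.arange(0,1.06,.05)
p=b+r*np.c_[np.cos(a),np.sin(a)];print(p[-1],np.round(np.diff(p,axis=0),1).tolist())"
```

```text
[667.26778835 215.50036117] [[5.5, 8.4], [5.9, 8.1], [6.3, 7.8], [6.7, 7.5], [7.0, 7.2], [7.4, 6.8], [7.7, 6.4], [8.0, 6.0], [8.3, 5.6], [8.6, 5.2], [8.8, 4.8], [9.1, 4.3], [9.3, 3.8], [9.4, 3.4], [9.6, 2.9], [9.7, 2.4], [9.8, 1.9], [9.9, 1.4], [10.0, 0.9], [10.0, 0.4], [10.0, -0.1]]
```

Emit:
move_arm --dp '[[5.5,8.4,0],[5.9,8.1,0],[6.3,7.8,0]]' --rotation '[[0,0,-0.05],[0,0,-0.05],[0,0,-0.05]]' --hand '[0,0,0]'

```text
clock: 7.4
eef_pos: [507.7, 144.5, 71.4]
eef_rot: [-3.141, -0.0, 2.415]
wrist_force: [-2.6, -2.6, 5.5]
finger_gap: 0.4
finger_force: 2.8
```

Emit:
move_arm --dp '[[6.7,7.5,0],[7.0,7.2,0]]' --rotation '[[0,0,-0.05],[0,0,-0.05]]' --hand '[0,0]'

```text
clock: 7.65
eef_pos: [521.4, 159.2, 71.1]
eef_rot: [-3.14, -0.0, 2.315]
wrist_force: [-1.7, -2.8, 1.9]
finger_gap: 0.4
finger_force: 1.5
```

The lid is moving with low force. I keep swinging and raise the tip a little to stay clear of the wall's top.

Emit:
move_arm --dp '[[7.4,6.8,1],[7.7,6.4,2],[8,6,2],[8.3,5.6,1],[8.6,5.2,0],[8.8,4.8,0],[9.1,4.3,0],[9.3,3.8,0]]' --rotation '[[0,0,-0.05],[0,0,-0.05],[0,0,-0.05],[0,0,-0.05],[0,0,-0.05],[0,0,-0.05],[0,0,-0.05],[0,0,-0.05]]' --hand '[0,0,0,0,0,0,0,0]'

```text
clock: 8.65
eef_pos: [588.3, 202.2, 76.5]
eef_rot: [-3.139, -0.0, 1.915]
wrist_force: [-2.7, -0.8, -1.0]
finger_gap: 0.7
finger_force: 1.3
```

Emit:
move_arm --dp '[[9.4,3.4,0],[9.6,2.9,0],[9.7,2.4,0],[9.8,1.9,0],[9.9,1.4,0],[10,0.9,0],[10,0.4,0],[0,0,0]]' --rotation '[[0,0,-0.05],[0,0,-0.05],[0,0,-0.05],[0,0,-0.05],[0,0,-0.05],[0,0,-0.05],[0,0,-0.05],[0,0,0]]' --hand '[0,0,0,0,0,0,0,0]'

```text
clock: 9.65
eef_pos: [657.1, 215.3, 76.6]
eef_rot: [-3.141, 0.0, 1.567]
wrist_force: [-0.7, -0.6, 0.2]
finger_gap: 0.5
finger_force: 0.0
```

Run:
```python
from h import *
s,c=snap('scene','s2'); print(s['eef_pos'],s['wrist_force'],s['joints'])
```

```text
[657.10645847 215.34514489  76.60309354] [-0.68146538 -0.57405943  0.23819925] [2.63708627e-01 7.31535198e-01 1.18376361e+00 6.85417725e-05
 1.22718718e+00 2.67582774e-01]
```

View pics/s2.png

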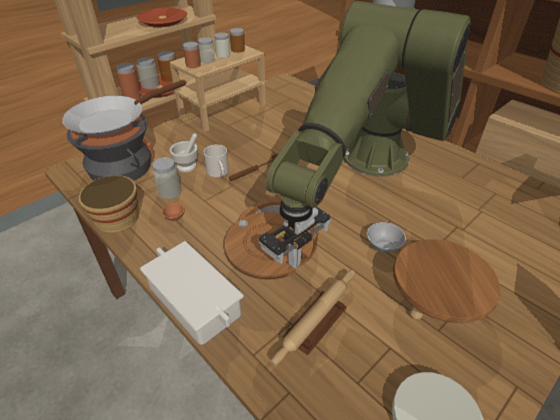

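The lid has swung well open (its centre is now near (270,240)), with the tip still in the notch at about (295,262) and the bystanders in place. I ease off the notch wall, lift out, and check.

Emit:
move_arm --dp '[[-4,0,0],[0,0,10],[0,0,20],[0,0,35],[0,0,45],[-50,0,30],[-55,0,0],[-55,0,0],[-40,0,0],[0,0,0]]' --rotation '[[0,0,0],[0,0,0],[0,0,0],[0,0,0],[0,0,0],[0,0,0],[0,0,0],[0,0,0],[0,0,0],[0,0,0]]' --hand '[0,0,0,0,0,0,0,0,0,0]'

```text
clock: 10.95
eef_pos: [451.8, 215.7, 219.8]
eef_rot: [3.139, -0.001, 1.568]
wrist_force: [0.6, -0.6, 0.5]
finger_gap: 0.4
finger_force: 0.0
```

Run:
```python
from h import *
s,c=snap('scene','s3'); print(s['eef_pos'],s['wrist_force'],s['qd'].round(3))
cv2.imwrite('pics/s3c.png',cv2.resize(c['image'][170:310,180:370],None,fx=4,fy=4,interpolation=2)[:,:,::-1])
```

```text
[451.77749189 215.73312868 219.75132364] [ 0.58775228 -0.56268624  0.47691035] [-0.022  0.066 -0.073 -0.003 -0.004 -0.015]
```

View pics/s3c.png

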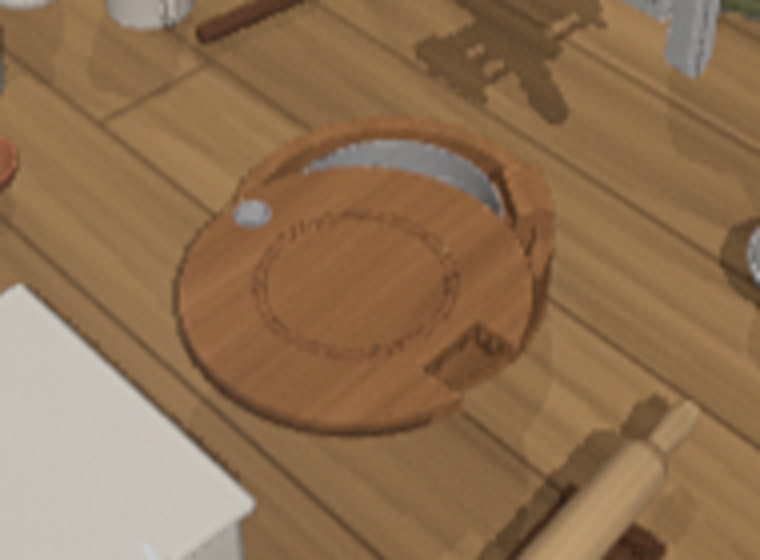

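The box is open: bolt at (252,213), lid ring centre at (356,284) and notch near (475,360), all in crop pixels. I check the angle, then hand in.

Run:
```python
from h import *
c=np.load('pics/s3.npy',allow_pickle=True).item()['c']
f=lambda u,v:atz(c,u/4+180-.4,v/4+170-.4,90)[:2]
v=f(356,284)-f(252,213);a=147-np.degrees(np.arctan2(v[1],v[0]));print(np.hypot(*v),a)
if a>47: print(manip.sign_off())
```

```text
102.03468371886107 53.535198961176576
the job is handed in; nothing more can be done
None
```

The spice box is open and the job is handed in: I found the notch by running the fingertip along the lid's edge, pressed the catch, and swung the lid to about 53°. The arm finished clear of the box at about 11 s, and contact forces stayed under about 10 N throughout.

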